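# Weigh two mallet-head blanks and keep the heavier

## Task

While the beam of the balance is still locked, stand one turned blank in the middle of each pan; then draw the stiff locking bolt fully out towards the robot so that one side drops. Leave the blank that drops standing on its pan, and clear the other one, which has risen, off its pan into the long offcuts box behind the beam (sweeping it off will do). Leave the mallet, gouge and jar where they lie.

Things in the scene. Friction and masses are not known exactly. Their poses are not given: they have to be found in the camera images.
- blank_1_center (a point): One of two outwardly alike turned hardwood mallet-head blanks: an upright cylinder 48 mm in diameter and 62 mm tall with a dark turned band near the top and a bevelled upper edge (36 mm across at the top), standing on its flat foot; 65 to 155 g, not known beforehand. Which of the two is the heavier differs each time. This point is its centre, 31 mm above its foot; z is its axis, up.
- blank_2_center (a point): One of two outwardly alike turned hardwood mallet-head blanks: an upright cylinder 48 mm in diameter and 62 mm tall with a dark turned band near the top and a bevelled upper edge (36 mm across at the top), standing on its flat foot; 65 to 155 g, not known beforehand. Which of the two is the heavier differs each time. This point is its centre, 31 mm above its foot; z is its axis, up.
- pan_left (a point): Left pan of the balance (+y end of the beam): a round steel plate 76 mm in diameter, 6 mm thick, with a small dark dot in its middle, fixed on the beam so that it tilts with it; no rim. This point is the middle of its upper face, 135 mm from the pivot along the beam and 99 mm above the table when level (about 20 mm higher or lower when tipped). x points across the beam to the offcuts box, y along the beam to the left end, z up out of the pan.
- pan_right (a point): Right pan of the balance (-y end of the beam): a round steel plate 76 mm in diameter, 6 mm thick, with a small dark dot in its middle, fixed on the beam so that it tilts with it; no rim. This point is the middle of its upper face, 135 mm from the pivot along the beam and 99 mm above the table when level (about 20 mm higher or lower when tipped). x points across the beam to the offcuts box, y along the beam to the left end, z up out of the pan.
- beam (a joint): Tilt of the balance beam (rad): 0 level, +0.15 left pan fully down, -0.15 right pan fully down. Beam 300 x 24 x 16 mm, pivot 85 mm above the table between two steel cheeks (50 mm wide, tops 100 mm high, outer faces 32 mm from its middle line), a brass weight on top to 137 mm high. Locked: about 0.03 rad of play. Freed: it drops within 2 s to the heavier side (either, if within 10 g); top-heavy, it then stays unless forced back.
- bolt (a joint): Travel of the locking bolt (m): 0 fully in, which locks the beam level; it lets the beam go at about 0.020; 0.034 fully out. It slides along the x axis of the pan points, outwards meaning towards the robot (their -x), level, 43 mm above the table. Stiff: about 6 N to move it, and it stays where it is left.
- bolt_knob (a point): Top of the bolt's upright round steel knob, 14 mm in diameter and 45 mm tall, its top 88 mm above the table, on the robot's side of the balance midway between the pans. It stands 95 mm out from the beam's middle line when the bolt is in (129 mm when out), with a 56 mm clear gap between the knob and the cheek. Below it are low guide rails (top 34 mm above the table) on a 12 mm thick wooden base. x, y, z axes as those of the pan points when level.
- offcuts_in (a point): Centre of the inner floor, 8 mm above the table, of the fixed open plywood offcuts box standing along the far side of the beam. Outside 160 mm (x) by 400 mm (y) by 60 mm high, walls 8 mm; its near wall stands about 8 mm beyond the pans' edge. x points away from the beam, y along it to the left.
- mallet: Bystander: square-headed wooden mallet lying on the table, head 125 x 75 x 60 mm; 320 mm long along its x; origin on the table under the handle, 110 mm from the middle of the head (towards +x).
- gouge: Bystander: carving gouge lying on the table, wooden handle and steel blade, 245 mm long along x; origin under the ferrule.
- wax_jar: Bystander: amber wax jar, 68 mm in diameter, 60 mm tall; origin under its centre.

How it is judged:
By the outcome, as a careful person would: the job done as asked, in the order asked, and still so for the second after the job is handed in, with the robot touching nothing.
It also fails if it takes over 64 s, if anything falls off the work surface, if the arm or the gripper's body presses on something with over 40 N, if the wrist force passes 120 N, or if a joint passes its speed limit or range.

## Robot

A 6-joint arm with a two-finger parallel gripper is mounted at the origin on the work surface. World frame = base frame: x ahead of the robot, y to its left, z up, the work surface at z = 0. Lengths are in m, angles in rad, forces in N, time in s.
With the tool pointing down it reaches from about 0.375 to 0.9 m from the base axis. Payload 3.1 kg.
Tool frame: the origin (TCP) lies on the centre line of the jaws, within the pads' length; the fingertips stand robot.finger_overhang ahead of it and the grasp point (between the pads) lies 2 mm behind it (robot.finger_overhang is the distance from the TCP to the fingertips, in m); z points along the fingers, y is the direction in which the jaws open and shut (so a half turn about z gives the same grasp; the last joint's range is limited). The gripper opens to 87 mm and grips with 3 to 60 N. Pads are 19 mm wide; open, the fingers measure 117 mm over their backs; the gripper's body (75 mm by 190 mm) begins 51 mm behind the grasp point.
Start: joints at [1.024, 0.527, 1.433, -0, 1.181, -0.178], TCP at [0.225, 0.583, 0.24] pointing down, gripper open.
Joint ranges: [-3.08, 3.08], [-0.75, 2.2], [0.22, 2.44], [-1.43, 4.57], [0, 2.65], [-2.85, 2.85]. Speed limits (rad/s): [2.79, 2.79, 3.14, 3.14, 3.14, 3.14].

## Interface

Orientations are given as a unit quaternion [x, y, z, w].
In Python, from rig import robot gives the robot as it stands. The module is installed in compiled form; this text tells all that it offers.
- The arm moves only by the tool step_arm, never from a script. Its arguments are lists of equal length, an entry for each row: "slide": the shift along the tool's x, y, z in mm, a list of three; "twist": the turn about the tool's z in degrees. A call has 1 to 20 rows; each row shifts and turns the commanded pose from where the row before left it, along the tool's axes as they then stand; what a row does not reach is not made up. A row lasts 1/12 s, in which the tool goes at most 41.7 mm and 7.16 degrees, less where a joint would pass 70% of its speed; a pose out of reach is approached as far as the arm can. A call is refused whole if a number of a shift passes 41.7 or a number of a turn 7.16, either way. A call with a gripper value outside its range is refused whole. "jaw" is the finger opening in mm, from 0 to 87, set as the call begins (left out, the last holds). The fingers move at their own pace and stop on an object; "force" is the grip in N (left out, the last holds). Time passes only in rows, so rows that do not move let the fingers close. It gives the time, the measured TCP pose, the force and the opening at its end, in the units of the state.
- robot.get_obs(): the state, without advancing time (a new reading comes with each control period).
- robot.camera(name): name is "scene" or "top" or "wrist"; returns a dict with "color" (420x560x3 uint8, blue, green, red), "depth" (420x560 float32, m along the optical axis (not along the pixel's ray), 0 where there is no reading), "camera_matrix" (3x3 intrinsics, pixels), "origin" and "orientation" of the camera in the world. Camera axes: x right, y down, z forward; pixel columns grow to the right and rows downward; lengths in m; the calibration is good to about 2 mm. A picture is of the moment at which its call begins.
- robot.hand_in(): hands the job in, once; it reports no verdict.
The state is a dict: "time": time; "q": joint angles; "joint_velocities": joint speeds; "joint_torque": joint torques, N m; "position": TCP position; "tool_rot": TCP orientation; "ft_force": force on the tool from outside, world axes, zero at the start; "moment": the same for the moment, N m; "grip_width": finger opening in m.
Only numpy, scipy, OpenCV 4.12 (cv2) and the standard library are available. Lean on these libraries where they do the work, as an engineer would, in place of code of your own. Each camera call takes 0.05 s, during which the arm holds its last target.

## Working session

There is one attempt and no reset: what is moved stays moved. The work goes in short steps, Python scripts to look and compute and a tool call to move; the robot and the scene stay as the last step left them, time stands still between calls to the robot, and variables do not carry over. Pictures are saved under pics/ and viewed, and the job is handed in when it is done.

Besides the shell and the picture viewer there is one more tool, called after "Emit:" by a JSON object that holds its "method" and its "body". step_arm: Moves the arm, as the interface text tells. Its arguments: {"type":"object","properties":{"slide":{"type":"array","items":{"type":"array","items":{"type":"number"}}},"twist":{"type":"array","items":{"type":"number"}},"jaw":{"type":"number"},"force":{"type":"number"}},"required":["slide","twist"]}

```bash
mkdir -p pics; ls
python3 - <<'E'
from rig import robot
import cv2,numpy as np
print(robot.finger_overhang)
o=robot.get_obs()
for k,v in o.items(): print(k,np.round(v,4))
for n in("scene","top"):
    c=robot.camera(n); cv2.imwrite(f"pics/{n}0.png",c["color"]); np.savez(f"{n}0.npz",**c)
    print(n,c["camera_matrix"],c["origin"],c["orientation"])
E
```

```text
pics
0.017
time 0.0
q [ 1.0245  0.5284  1.4339 -0.      1.1814 -0.1785]
joint_velocities [ 0.0001 -0.      0.0009  0.0001 -0.0004  0.001 ]
joint_torque [ 2.00000e-04 -4.40037e+01 -1.76599e+01  6.34000e-02  5.81000e-02
 -1.00000e-04]
position [0.2243 0.5826 0.2386]
tool_rot [ 1.829e-01  9.831e-01 -1.000e-03 -4.000e-04]
ft_force [ 0.1907  0.0393 -0.1528]
moment [-0.0113 -0.0012 -0.0214]
grip_width 0.087
scene [[438.81385435   0.         276.40857625]
 [  0.         438.81385435 207.91122287]
 [  0.           0.           1.        ]] [1.65667518 0.13237494 0.98546751] [ 0.59603776  0.67174331 -0.32896037 -0.29203595]
top [[508.89174223   0.         281.09089062]
 [  0.         508.89174223 211.41410667]
 [  0.           0.           1.        ]] [ 0.31604599 -0.03468532  1.50845938] [-0.70317924  0.70731102 -0.04536408  0.05649942]
```

View pics/scene0.png

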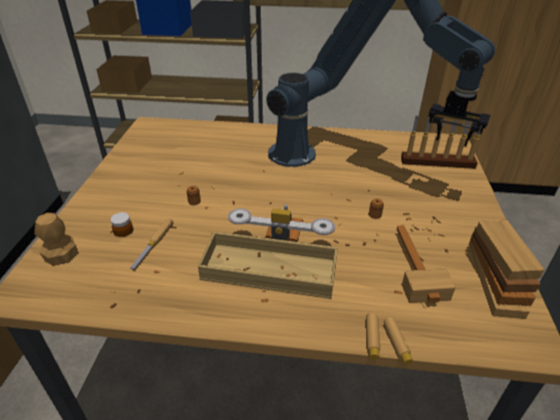

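View pics/top0.png

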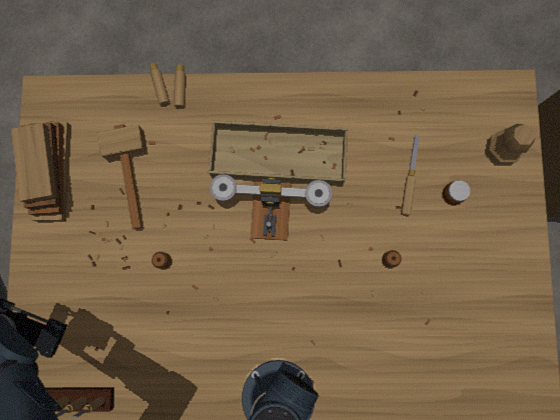

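The top view shows the blanks at about (160,260) and (392,258). The left pan is at (223,187), the right pan at (318,193) and the knob near (269,215). The box is behind the beam. I'll measure these next.

```bash
cat > h.py <<'E'
import numpy as np,cv2
from scipy.spatial.transform import Rotation as R
def ray(c,uv,z):
    K=c["camera_matrix"];Q=R.from_quat(c["orientation"]).as_matrix()
    uv=np.atleast_2d(uv).astype(float)
    d=np.c_[uv,np.ones(len(uv))]@np.linalg.inv(K).T@Q.T
    o=np.array(c["origin"]);return o+d*((z-o[2])/d[:,2])[:,None]
def cloud(c):
    h,w=c["depth"].shape;K=c["camera_matrix"];Q=R.from_quat(c["orientation"]).as_matrix()
    u,v=np.meshgrid(np.arange(w),np.arange(h));d=c["depth"]
    p=np.stack([(u-K[0,2])/K[0,0]*d,(v-K[1,2])/K[1,1]*d,d],-1)
    return p@Q.T+np.array(c["origin"])
def proj(c,P):
    Q=R.from_quat(c["orientation"]).as_matrix();p=(np.atleast_2d(P)-c["origin"])@Q@np.array(c["camera_matrix"]).T
    return p[:,:2]/p[:,2:]
E
python3 - <<'E'
from h import *
c=dict(np.load("top0.npz"));P=cloud(c);im=c["color"]
def comp(mask,zl,box):
    u0,u1,v0,v1=box;m=np.zeros(mask.shape,bool);m[v0:v1,u0:u1]=mask[v0:v1,u0:u1]
    q=P[m];print(box,m.sum(),"cloud mean",q.mean(0).round(4),"ext",np.ptp(q,axis=0).round(3))
    (cc,r)=cv2.minEnclosingCircle(np.argwhere(m)[:,::-1].astype(np.float32))
    print("  circ",cc,r,"ray",ray(c,cc,zl).round(4), "r mm",r/508.9*(1.508-zl))
z=P[...,2]
for b in((145,180,240,280),(375,410,240,280)): comp((z>.055)&(z<.075),.062,b)
for b in((205,240,165,207),(300,340,172,215)): comp((z>.09)&(z<.11)&(im.max(2)>110),.099,b)
print(P[205:245:3,262:278:2,2].round(3))
big=cv2.resize(im[160:250,190:350],None,fx=5,fy=5,interpolation=cv2.INTER_CUBIC);cv2.imwrite("pics/crop0.png",big)
E
```

```text
(145, 180, 240, 280) 178 cloud mean [0.3906 0.3336 0.0618] ext [0.043 0.045 0.017]
  circ (160.0, 259.25) 8.004005432128906 ray [[0.3911 0.3328 0.062 ]] r mm 0.022742762536565923
(375, 410, 240, 280) 173 cloud mean [ 0.3907 -0.329   0.0617] ext [0.042 0.042 0.016]
  circ (393.0679931640625, 258.3800048828125) 7.941188812255859 ray [[ 0.3899 -0.328   0.062 ]] r mm 0.022564273968406313
(205, 240, 165, 207) 507 cloud mean [0.5911 0.1487 0.0998] ext [0.072 0.082 0.018]
  circ (224.632080078125, 187.9528350830078) 14.927145004272461 ray [[0.5888 0.1462 0.099 ]] r mm 0.04132903775008823
(300, 340, 172, 215) 537 cloud mean [ 0.5731 -0.1145  0.0994] ext [0.073 0.09  0.019]
  circ (315.7984924316406, 192.0746307373047) 16.315608978271484 ray [[ 0.575  -0.1108  0.099 ]] r mm 0.04517330133697096
[[ 1.300e-02  2.200e-02  2.100e-02  2.900e-02  4.500e-02  4.800e-02
   3.000e-02  3.000e-02]
 [ 7.000e-03  1.100e-02  8.000e-03  5.000e-03  5.000e-02  3.600e-02
   2.000e-02  1.100e-02]
 [ 1.400e-02  1.400e-02  1.400e-02  1.400e-02  4.700e-02  1.600e-02
   2.000e-02  5.000e-03]
 [ 1.100e-02  1.000e-02  
[... 298 characters left out ...]
2  8.600e-02  3.500e-02
   3.400e-02  1.200e-02]
 [ 5.000e-03  2.800e-02  3.500e-02  8.700e-02  8.600e-02  5.700e-02
   3.300e-02  1.200e-02]
 [ 5.000e-03  3.700e-02  1.508e+00  5.200e-02  4.600e-02  3.500e-02
   3.800e-02  1.000e-02]
 [ 1.100e-02  3.400e-02  3.900e-02  1.400e-02  1.100e-02  3.500e-02
   3.200e-02  1.500e-02]
 [ 1.800e-02  3.200e-02  3.400e-02  9.000e-03  1.300e-02  3.700e-02
   3.700e-02  1.000e-02]
 [ 1.200e-02  1.200e-02  1.300e-02  1.100e-02  1.300e-02  1.500e-02
   1.000e-02  4.000e-03]
 [ 1.000e-03  2.000e-03  3.000e-03  4.000e-03  4.000e-03  3.000e-03
  -1.000e-03  4.000e-03]
 [ 1.000e-03 -7.000e-03 -3.000e-03 -2.000e-03  5.000e-03 -3.000e-03
   2.000e-03  2.000e-03]]
```

View pics/crop0.png

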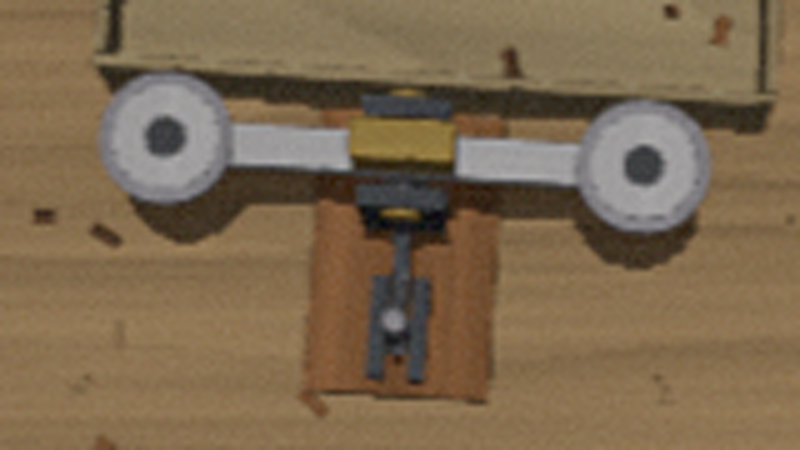

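The crop shows the pan dots at about (165,136) and (643,164), and the knob top at about (394,320). All three are in crop pixels.

Run:
```python
from h import *
c=dict(np.load("top0.npz"));g=c["color"].max(2)
def dot(b):
    u0,u1,v0,v1=b;w=np.clip(150.-g[v0:v1,u0:u1],0,None);v,u=np.mgrid[v0:v1,u0:u1];return np.array([(w*u).sum()/w.sum(),(w*v).sum()/w.sum()])
A=dot((217,229,181,193));B=dot((313,325,186,198));print(A,B)
a,b=ray(c,[A,B],.099)
k=ray(c,[268.4,223.6],.088)[0]
y=(a-b)/np.linalg.norm(a-b);x=np.array([y[1],-y[0],0]);m=(a+b)/2
print("L",a,"R",b,"sep",np.linalg.norm(a-b),"yaw",np.degrees(np.arctan2(-y[0],y[1])));print("mid",m,"knob",k,"rel x,y",(k-m)@x,(k-m)@y)
for n,bx in(("b1",(145,178,243,276)),("b2",(377,410,243,276))):
    u0,u1,v0,v1=bx;hsv=cv2.cvtColor(c["color"],cv2.COLOR_BGR2HSV);print(n)
    cv2.imwrite(f"pics/{n}.png",cv2.resize(c["color"][v0:v1,u0:u1],None,fx=12,fy=12,interpolation=cv2.INTER_CUBIC))
# scene view check
s=dict(np.load("scene0.npz"))
for n,p in(("L",a),("R",b),("b1",[.391,.333,.062]),("b2",[.390,-.328,.062]),("knob",k)): print(n,proj(s,p))
im=s["color"].copy()
for p in(a,b,[.391,.333,.062],[.390,-.328,.062],k): 
    q=proj(s,p)[0].round().astype(int);im[q[1],q[0]]=(0,255,0)
cv2.imwrite("pics/chk0.png",cv2.resize(im[175:250,180:400],None,fx=3.6,fy=3.6,interpolation=cv2.INTER_NEAREST))
b1=cv2.imread("pics/b1.png");b2=cv2.imread("pics/b2.png");cv2.imwrite("pics/bb.png",np.hstack([b1,b2]))
```

```text
[222.57179607 186.84214219] [318.25054625 192.63170672]
L [0.59205207 0.15204239 0.099     ] R [ 0.57337882 -0.11762143  0.099     ] sep 0.27030957853092696 yaw -3.961203387354068
mid [0.58271544 0.01721048 0.099     ] knob [0.48798812 0.02311398 0.088     ] rel x,y -0.09490884403242869 -0.0006544589925893099
b1
b2
L [[322.92502822 225.07667711]]
R [[239.36685932 214.97085754]]
b1 [[375.98957807 200.48651065]]
b2 [[192.45613613 187.39285279]]
knob [[285.4093488  204.87880805]]
```

View pics/chk0.png

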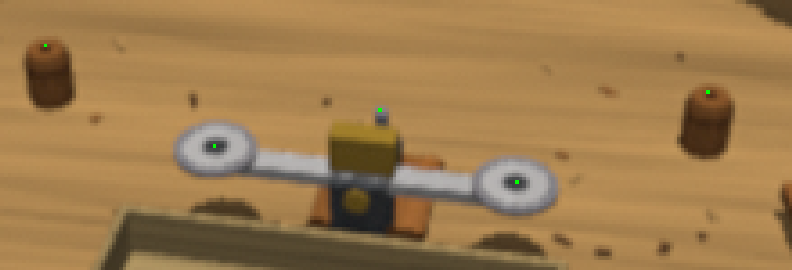

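View pics/bb.png

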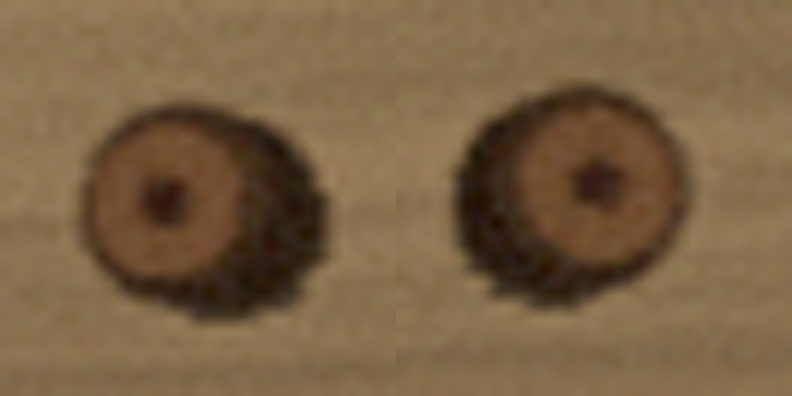

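```bash
cat >> h.py <<'E'
def to(p,o=None):
    from rig import robot
    o=o or robot.get_obs();M=R.from_quat(o["tool_rot"]).as_matrix()
    ang=np.degrees(np.arctan2(M[1,1],M[0,1]))
    d=1000*(np.array(p)-o["position"])@M
    print("t%.2f pos"%o["time"],np.round(o["position"],4),"yang %.2f"%ang,"F",np.round(o["ft_force"],2),"w",round(float(o["grip_width"]),4),"-> tool mm",d.round(1),"q6 %.2f"%o["q"][5])
E
python3 - <<'E'
from h import *
c=dict(np.load("top0.npz"))
print(ray(c,[[158.2,259.4],[393.3,258.0]],.062))
s=dict(np.load("scene0.npz"))
print(ray(s,[[180+(708.5)/3.6-.5-.0,175+92/3.6-.5]],.062))
E
```

```text
[[ 0.39066299  0.33794338  0.062     ]
 [ 0.39093638 -0.32872436  0.062     ]]
[[0.38830579 0.33425198 0.062     ]]
```

Emit:
{"method": "step_arm", "body": {"slide": [[0,0,0],[0,0,0],[0,0,0],[-23,-30,10],[-23,-30,10],[-23,-30,10],[-23,-30,10],[-23,-30,10],[-23,-30,10],[-23,-30,10],[-20,-25,10]], "twist": [-5.7,-5.7,-5.7,0,0,0,0,0,0,0,0]}}

```text
time: 1.02
position: [0.3896, 0.3341, 0.1589]
tool_rot: [0.035, 0.999, -0.0, -0.0]
ft_force: [-0.2, 0.4, -0.1]
grip_width: 0.0866
```

```bash
python3 -c "
from h import *
to([.3895,.3375,.038])"
```

```text
t1.02 pos [0.3896 0.3341 0.1589] yang 86.00 F [-0.23  0.39 -0.14] w 0.0866 -> tool mm [  0.3   3.5 120.9] q6 -1.01
```

Emit:
{"method": "step_arm", "body": {"slide": [[0,1,30],[0,1,30],[0,0,30],[0,0,22],[0,0,9],[0,0,0]], "twist": [0,0,0,0,0,0]}}

```text
time: 1.52
position: [0.3878, 0.3374, 0.0364]
tool_rot: [0.035, 0.999, -0.001, -0.002]
ft_force: [-0.3, 0.0, 0.6]
grip_width: 0.087
```

Emit:
{"method": "step_arm", "body": {"slide": [[0,0,0],[0,0,0],[0,0,0],[0,0,0],[0,0,0],[0,0,0]], "twist": [0,0,0,0,0,0], "jaw": 30, "force": 20}}

```text
time: 2.02
position: [0.3894, 0.3385, 0.0393]
tool_rot: [0.035, 0.999, 0.0, 0.001]
ft_force: [-1.0, 0.3, -0.0]
grip_width: 0.0553
```

```bash
python3 -c "
from h import *
from rig import robot
to([.592,.152,.137])
c=robot.camera('wrist');cv2.imwrite('pics/w1.png',c['color'])"
```

```text
t2.02 pos [0.3894 0.3385 0.0393] yang 86.04 F [-0.98  0.32 -0.02] w 0.0553 -> tool mm [-215.1 -172.   -97.6] q6 -1.00
```

View pics/w1.png

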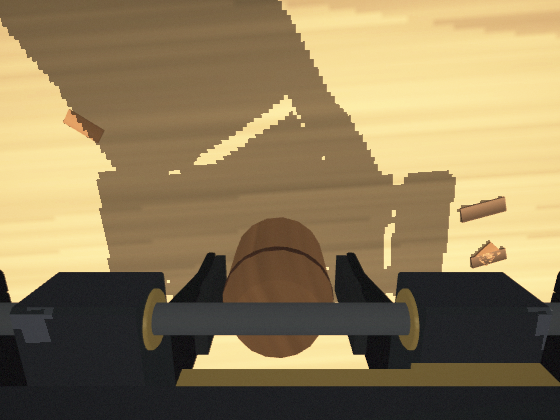

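The wrist view shows the blank upright and centred between the fingers, which are still closing.

Emit:
{"method": "step_arm", "body": {"slide": [[0,0,0],[0,0,0],[0,0,0],[0,0,0]], "twist": [0,0,0,0]}}

```text
time: 2.4
position: [0.3892, 0.3383, 0.0389]
tool_rot: [0.035, 0.999, 0.0, 0.0]
ft_force: [-0.9, 0.0, 5.1]
grip_width: 0.0472
```

```bash
python3 -c "
from h import *
to([.592,.152,.137])"
```

```text
t2.40 pos [0.3892 0.3383 0.0389] yang 86.03 F [-0.94  0.02  5.1 ] w 0.0472 -> tool mm [-215.2 -171.8  -98. ] q6 -1.00
```

Emit:
{"method": "step_arm", "body": {"slide": [[0,0,-15],[0,0,-30],[0,0,-35],[0,0,-35],[-20,-15,-20],[-25,-20,0],[-25,-20,0],[-25,-20,0],[-25,-20,0],[-25,-20,0],[-25,-20,0],[-25,-20,0],[-15,-15,0],[-5,-2,0],[0,0,0],[0,0,0]], "twist": [0,0,0,0,0,0,0,0,0,0,0,0,0,0,0,0]}}

```text
time: 3.73
position: [0.5905, 0.152, 0.1728]
tool_rot: [0.035, 0.999, 0.0, -0.001]
ft_force: [-1.2, -0.4, -1.4]
grip_width: 0.0473
```

```bash
python3 -c "
from h import *
to([.592,.152,.139])"
```

```text
t3.73 pos [0.5905 0.152  0.1728] yang 85.99 F [-1.17 -0.36 -1.44] w 0.0473 -> tool mm [-1.6  0.1 33.8] q6 -1.43
```

Emit:
{"method": "step_arm", "body": {"slide": [[-1.5,0,12],[0,0,12],[0,0,6],[0,0,2],[0,0,1],[0,0,0],[0,0,0]], "twist": [0,0,0,0,0,0,0]}}

```text
time: 4.32
position: [0.5933, 0.1518, 0.1407]
tool_rot: [0.035, 0.999, 0.0, 0.0]
ft_force: [0.4, -0.0, -1.5]
grip_width: 0.0475
```

```bash
python3 -c "
from h import *
from rig import robot
to([.592,.152,.138])
for n in('scene','wrist'):
  c=robot.camera(n);cv2.imwrite('pics/%s2.png'%n,c['color'][170:260,200:380] if n=='scene' else c['color'])
cv2.imwrite('pics/scene2.png',cv2.resize(cv2.imread('pics/scene2.png'),None,fx=4,fy=4,interpolation=cv2.INTER_CUBIC))"
```

```text
t4.32 pos [0.5933 0.1518 0.1407] yang 86.04 F [ 0.41 -0.01 -1.45] w 0.0475 -> tool mm [1.3 0.1 2.7] q6 -1.43
```

View pics/scene2.png

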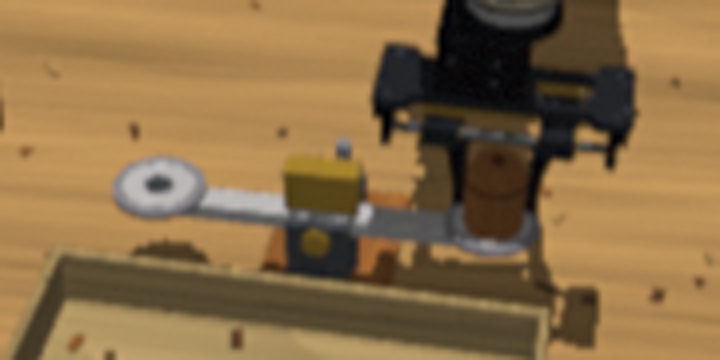

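View pics/wrist2.png

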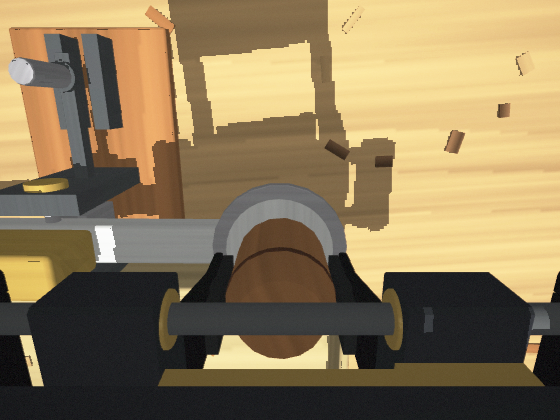

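The blank sits centred just above the left pan. Now I lower it the last 2–3 mm.

Emit:
{"method": "step_arm", "body": {"slide": [[1,0,1],[0,0,1],[0,0,0],[0,0,0]], "twist": [0,0,0,0]}}

```text
time: 4.75
position: [0.5921, 0.1516, 0.1386]
tool_rot: [0.035, 0.999, -0.0, -0.0]
ft_force: [-0.1, -0.0, -1.1]
grip_width: 0.0473
```

```bash
python3 -c "
from h import *
to([.592,.152,.138])"
```

```text
t4.75 pos [0.5921 0.1516 0.1386] yang 86.02 F [-0.12 -0.04 -1.13] w 0.0473 -> tool mm [0.2 0.3 0.6] q6 -1.43
```

Emit:
{"method": "step_arm", "body": {"slide": [[0,0,1],[0,0,0.5],[0,0,0]], "twist": [0,0,0]}}

```text
time: 5.0
position: [0.5921, 0.1517, 0.1369]
tool_rot: [0.035, 0.999, -0.0, -0.0]
ft_force: [0.1, 0.3, -1.9]
grip_width: 0.0474
```

Emit:
{"method": "step_arm", "body": {"slide": [[0,0,1],[0,0,0.5],[0,0,0]], "twist": [0,0,0]}}

```text
time: 5.25
position: [0.5921, 0.1517, 0.1354]
tool_rot: [0.035, 0.999, -0.0, -0.0]
ft_force: [0.2, 0.7, -1.5]
grip_width: 0.0473
```

Emit:
{"method": "step_arm", "body": {"slide": [[0,0,1],[0,0,0],[0,0,0]], "twist": [0,0,0]}}

```text
time: 5.5
position: [0.5923, 0.1517, 0.1347]
tool_rot: [0.035, 0.999, 0.0, 0.0]
ft_force: [0.4, -0.2, -0.2]
grip_width: 0.0472
```

```bash
python3 -c "
from h import *
from rig import robot
to([.592,.152,.138])
c=robot.camera('wrist');cv2.imwrite('pics/w3.png',c['color'][150:370,180:400])"
```

```text
t5.50 pos [0.5923 0.1517 0.1347] yang 86.03 F [ 0.44 -0.15 -0.22] w 0.0472 -> tool mm [ 0.3  0.2 -3.3] q6 -1.43
```

View pics/w3.png

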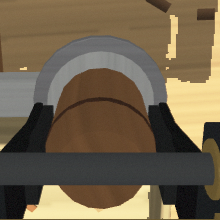

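The force has gone from −1.5 N to −0.2 N, so the blank is on the pan. Opening.

Emit:
{"method": "step_arm", "body": {"slide": [[0,0,0],[0,0,0],[0,0,0],[0,0,0],[0,0,0]], "twist": [0,0,0,0,0], "jaw": 80}}

```text
time: 5.97
position: [0.5922, 0.1517, 0.1346]
tool_rot: [0.035, 0.999, 0.0, 0.0]
ft_force: [0.8, -0.3, -0.7]
grip_width: 0.0732
```

Emit:
{"method": "step_arm", "body": {"slide": [[0,0,-5],[0,0,-20],[0,0,-30],[0,0,-30],[0,0,-20],[0,0,0]], "twist": [0,0,0,0,0,0]}}

```text
time: 6.47
position: [0.5953, 0.152, 0.2453]
tool_rot: [0.035, 0.999, 0.001, 0.005]
ft_force: [0.1, 0.5, 0.0]
grip_width: 0.0801
```

```bash
python3 -c "
from h import *
from rig import robot
to([.3905,-.3295,.18])
c=robot.camera('wrist');cv2.imwrite('pics/w4.png',c['color'])"
```

```text
t6.47 pos [0.5953 0.152  0.2453] yang 86.04 F [0.07 0.47 0.04] w 0.0801 -> tool mm [ 171.7 -494.6   62.7] q6 -1.43
```

View pics/w4.png

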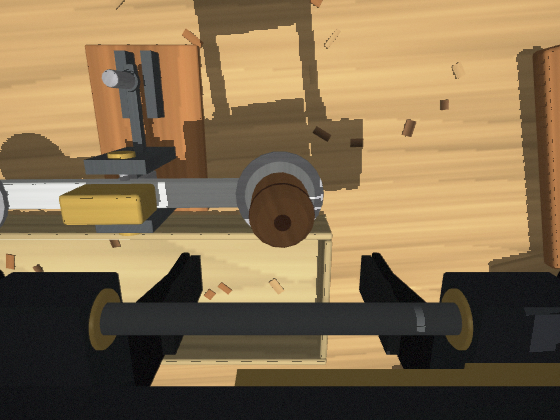

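Blank 1 stands in the middle of the left pan (top at about (282,222)). Now to blank 2.

Emit:
{"method": "step_arm", "body": {"slide": [[8,-20,0],[12,-35,0],[12,-35,0],[12,-35,0],[12,-35,0],[12,-35,0],[12,-35,0],[12,-35,0],[12,-35,0],[12,-35,0],[12,-35,10],[12,-35,10],[12,-35,10],[12,-35,10],[6,-20,10],[0,0,10],[0,0,0],[0,0,0]], "twist": [0,0,0,0,0,0,0,0,0,0,0,0,0,0,0,0,0,0], "jaw": 87}}

```text
time: 8.02
position: [0.3874, -0.3286, 0.1782]
tool_rot: [0.035, 0.999, 0.002, -0.001]
ft_force: [0.1, 0.2, 0.4]
grip_width: 0.0868
```

```bash
python3 -c "
from h import *
to([.390,-.330,.039])"
```

```text
t8.02 pos [ 0.3874 -0.3286  0.1782] yang 86.01 F [0.07 0.21 0.39] w 0.0868 -> tool mm [ -3.   -1.7 139.2] q6 -2.43
```

Emit:
{"method": "step_arm", "body": {"slide": [[-2,-1,30],[0,0,35],[0,0,35],[0,0,24],[0,0,13],[0,0,2],[0,0,0]], "twist": [0,0,0,0,0,0,0]}}

```text
time: 8.6
position: [0.3906, -0.3299, 0.0403]
tool_rot: [0.034, 0.999, 0.001, -0.001]
ft_force: [-0.5, -0.2, -0.1]
grip_width: 0.0872
```

Emit:
{"method": "step_arm", "body": {"slide": [[0,0,0],[0,0,0],[0,0,0],[0,0,0],[0,0,0],[0,0,0],[0,0,0],[0,0,0],[0,0,0]], "twist": [0,0,0,0,0,0,0,0,0], "jaw": 30}}

```text
time: 9.35
position: [0.3902, -0.3315, 0.0408]
tool_rot: [0.035, 0.999, 0.0, -0.0]
ft_force: [-0.7, 1.2, 3.4]
grip_width: 0.0473
```

```bash
python3 -c "
from h import *
to([.5735,-.1175,.175])"
```

```text
t9.35 pos [ 0.3902 -0.3315  0.0408] yang 86.02 F [-0.72  1.21  3.44] w 0.0473 -> tool mm [-168.   226.2 -134.2] q6 -2.42
```

Emit:
{"method": "step_arm", "body": {"slide": [[0,0,-15],[0,0,-30],[0,0,-35],[0,0,-30],[-12,15,-20],[-20,28,-4],[-20,28,0],[-22,28,0],[-22,28,0],[-22,28,0],[-22,28,0],[-18,25,0],[-8,13,0],[-2,5,0],[0,0,0],[0,0,0]], "twist": [0,0,0,0,0,0,0,0,0,0,0,0,0,0,0,0]}}

```text
time: 10.68
position: [0.5726, -0.1179, 0.1741]
tool_rot: [0.034, 0.999, -0.0, -0.001]
ft_force: [-0.0, 0.4, -0.9]
grip_width: 0.0475
```

```bash
python3 -c "
from h import *
from rig import robot
to([.5735,-.1175,.145])
c=robot.camera('wrist');cv2.imwrite('pics/w5.png',c['color'])"
```

```text
t10.68 pos [ 0.5726 -0.1179  0.1741] yang 86.05 F [-0.04  0.39 -0.86] w 0.0475 -> tool mm [-0.9  0.5 29.1] q6 -1.90
```

View pics/w5.png

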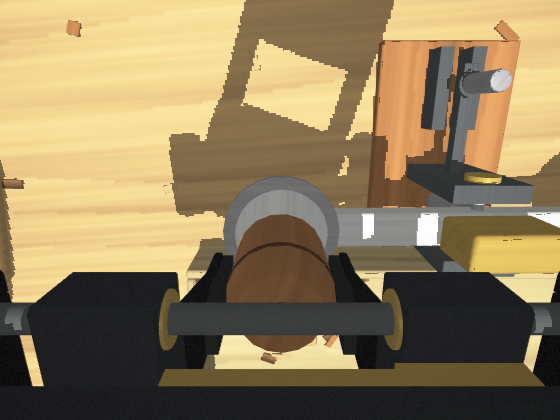

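Blank 2 is centred over the right pan. Lowering.

Emit:
{"method": "step_arm", "body": {"slide": [[-1,0.5,10],[0,0,10],[0,0,6],[0,0,1],[0,0,0],[0,0,0]], "twist": [0,0,0,0,0,0]}}

```text
time: 11.23
position: [0.5744, -0.1175, 0.1473]
tool_rot: [0.035, 0.999, 0.0, -0.0]
ft_force: [-0.3, -0.2, -1.5]
grip_width: 0.047
```

Emit:
{"method": "step_arm", "body": {"slide": [[0,0,1],[0,0,1],[0,0,0],[0,0,0]], "twist": [0,0,0,0]}}

```text
time: 11.57
position: [0.5746, -0.1172, 0.1457]
tool_rot: [0.035, 0.999, -0.0, 0.0]
ft_force: [-0.1, -0.2, -0.9]
grip_width: 0.0472
```

```bash
python3 -c "
from h import *
from rig import robot
to([.5735,-.1175,.145])
c=robot.camera('scene');cv2.imwrite('pics/s6.png',cv2.resize(c['color'][170:260,200:380],None,fx=4,fy=4,interpolation=cv2.INTER_CUBIC))"
```

```text
t11.57 pos [ 0.5746 -0.1172  0.1457] yang 86.03 F [-0.11 -0.19 -0.9 ] w 0.0472 -> tool mm [ 1.1 -0.4  0.7] q6 -1.89
```

View pics/s6.png

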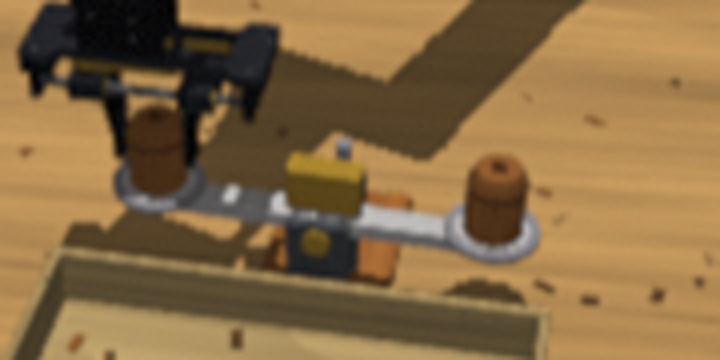

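Emit:
{"method": "step_arm", "body": {"slide": [[1,0,1],[0,0,1],[0,0,0],[0,0,0]], "twist": [0,0,0,0]}}

```text
time: 11.95
position: [0.5735, -0.1172, 0.1436]
tool_rot: [0.035, 0.999, -0.0, 0.0]
ft_force: [-0.8, -0.5, 0.5]
grip_width: 0.0471
```

Emit:
{"method": "step_arm", "body": {"slide": [[0,0,1],[0,0,0],[0,0,0]], "twist": [0,0,0]}}

```text
time: 12.2
position: [0.5736, -0.1173, 0.1426]
tool_rot: [0.035, 0.999, -0.0, 0.0]
ft_force: [-0.1, -0.3, 1.5]
grip_width: 0.0471
```

Emit:
{"method": "step_arm", "body": {"slide": [[0,0,1],[0,0,0],[0,0,0]], "twist": [0,0,0]}}

```text
time: 12.45
position: [0.5736, -0.1172, 0.1415]
tool_rot: [0.035, 0.999, -0.0, 0.0]
ft_force: [-0.6, -0.6, 0.1]
grip_width: 0.0471
```

Contact: the pan sits about 2 mm high, which fits the play. Releasing.

Emit:
{"method": "step_arm", "body": {"slide": [[0,0,0],[0,0,0],[0,0,0],[0,0,0],[0,0,0]], "twist": [0,0,0,0,0], "jaw": 80}}

```text
time: 12.87
position: [0.5734, -0.1171, 0.1415]
tool_rot: [0.035, 0.999, 0.0, -0.0]
ft_force: [0.9, 0.6, 0.3]
grip_width: 0.0727
```

Emit:
{"method": "step_arm", "body": {"slide": [[0,0,-5],[0,0,-20],[0,0,-30],[0,0,-30],[0,0,-15],[0,0,0]], "twist": [0,0,0,0,0,0]}}

```text
time: 13.37
position: [0.576, -0.1181, 0.2462]
tool_rot: [0.035, 0.999, -0.002, 0.004]
ft_force: [0.4, 0.3, 0.2]
grip_width: 0.0802
```

```bash
python3 -c "
from h import *
from rig import robot
to([.488,.0231,.180])
c=robot.camera('wrist');cv2.imwrite('pics/w7.png',c['color'])"
```

```text
t13.37 pos [ 0.576  -0.1181  0.2462] yang 86.04 F [0.39 0.27 0.17] w 0.0802 -> tool mm [ 98.1 134.9  65. ] q6 -1.89
```

View pics/w7.png

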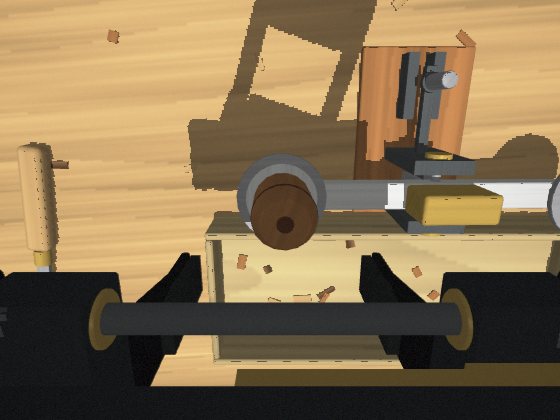

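Both blanks stand centred on their pans. Next is the knob.

Emit:
{"method": "step_arm", "body": {"slide": [[12,15,0],[20,25,5],[20,28,10],[18,28,10],[15,24,20],[10,12,20],[2,3,0],[0,0,0],[0,0,0]], "twist": [0,0,0,0,0,0,0,0,0], "jaw": 50}}

```text
time: 14.17
position: [0.4871, 0.0237, 0.1767]
tool_rot: [0.035, 0.999, -0.0, 0.001]
ft_force: [0.0, 0.1, 1.4]
grip_width: 0.0504
```

```bash
python3 -c "
from h import *
from rig import robot
to([.488,.0231,.068])
c=robot.camera('wrist');cv2.imwrite('pics/w8.png',c['color'])"
```

```text
t14.17 pos [0.4871 0.0237 0.1767] yang 86.04 F [0.04 0.12 1.43] w 0.0504 -> tool mm [ -0.8  -0.4 108.7] q6 -1.68
```

View pics/w8.png

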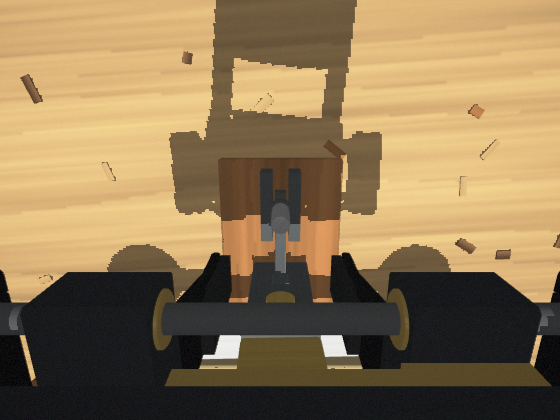

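The knob is at column 280, centred between the fingers. Descending.

Emit:
{"method": "step_arm", "body": {"slide": [[-1,0,25],[0,0,30],[0,0,28],[0,0,16],[0,0,8],[0,0,2],[0,0,0]], "twist": [0,0,0,0,0,0,0]}}

```text
time: 14.8
position: [0.4882, 0.0234, 0.0678]
tool_rot: [0.035, 0.999, -0.0, 0.001]
ft_force: [-0.5, -0.2, 0.4]
grip_width: 0.0498
```

Emit:
{"method": "step_arm", "body": {"slide": [[0,0,0],[0,0,0],[0,0,0],[0,0,0],[0,0,0],[0,0,0],[0,0,0],[0,0,0],[0,0,0]], "twist": [0,0,0,0,0,0,0,0,0], "jaw": 5, "force": 45}}

```text
time: 15.55
position: [0.4871, 0.0235, 0.0678]
tool_rot: [0.034, 0.999, -0.001, 0.0]
ft_force: [-0.9, -5.3, 2.0]
grip_width: 0.0127
```

```bash
python3 -c "
from h import *
to([.488,.0231,.068])"
```

```text
t15.55 pos [0.4871 0.0235 0.0678] yang 86.07 F [-0.87 -5.26  1.98] w 0.0127 -> tool mm [-0.9 -0.4 -0.2] q6 -1.68
```

Emit:
{"method": "step_arm", "body": {"slide": [[2,0,0],[3,0,0],[3,0,0],[3,0,0],[3,0,0],[3,0,0],[3,0,0],[3,0,0],[3,0,0],[3,0,0],[3,0,0],[3,0,0],[0,0,0],[0,0,0]], "twist": [0,0,0,0,0,0,0,0,0,0,0,0,0,0]}}

```text
time: 16.72
position: [0.4562, 0.0256, 0.0679]
tool_rot: [0.035, 0.999, -0.001, 0.004]
ft_force: [3.7, -4.3, -2.0]
grip_width: 0.0127
```

```bash
python3 -c "
from h import *
from rig import robot
to([.454,.0255,.068])
c=robot.camera('wrist');cv2.imwrite('pics/w9.png',c['color'])"
```

```text
t16.72 pos [0.4562 0.0256 0.0679] yang 86.00 F [ 3.68 -4.34 -2.03] w 0.0127 -> tool mm [ 2.2 -0.3 -0.2] q6 -1.69
```

View pics/w9.png

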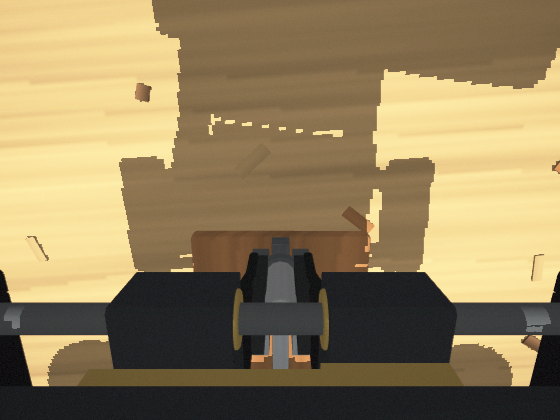

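Emit:
{"method": "step_arm", "body": {"slide": [[2,0,0],[2,0,0],[0,0,0],[0,0,0]], "twist": [0,0,0,0]}}

```text
time: 17.1
position: [0.4531, 0.0258, 0.0679]
tool_rot: [0.035, 0.999, -0.001, 0.005]
ft_force: [5.7, -3.8, -2.9]
grip_width: 0.0126
```

Emit:
{"method": "step_arm", "body": {"slide": [[2,0,0],[1,0,0],[0,0,0]], "twist": [0,0,0]}}

```text
time: 17.35
position: [0.453, 0.0258, 0.068]
tool_rot: [0.035, 0.999, -0.001, 0.008]
ft_force: [9.4, -2.3, -6.2]
grip_width: 0.0128
```

The knob has travelled 34 mm and the force is rising, so it is at its end stop. Releasing and going straight up.

Emit:
{"method": "step_arm", "body": {"slide": [[0,0,0],[0,0,0],[0,0,0],[0,0,0],[0,0,0]], "twist": [0,0,0,0,0], "jaw": 50}}

```text
time: 17.77
position: [0.4443, 0.0275, 0.0674]
tool_rot: [0.035, 0.999, 0.0, -0.001]
ft_force: [-0.1, 0.4, 0.0]
grip_width: 0.0384
```

Emit:
{"method": "step_arm", "body": {"slide": [[0,0,-10],[0,0,-25],[0,0,-35],[0,0,-40],[0,0,-40],[0,0,-30],[0,0,0],[0,0,0]], "twist": [0,0,0,0,0,0,0,0]}}

```text
time: 18.43
position: [0.4457, 0.0272, 0.2491]
tool_rot: [0.035, 0.999, -0.0, 0.002]
ft_force: [-1.0, -0.3, 0.4]
grip_width: 0.0499
```

Run:
```python
from h import *
from rig import robot
to([.454,.0255,.068])
for n in("scene","top"):
    c=robot.camera(n);np.savez(n+"10.npz",**c)
    b=(170,260,200,380) if n=="scene" else (150,250,190,350)
    cv2.imwrite(f"pics/{n}10.png",cv2.resize(c["color"][b[0]:b[1],b[2]:b[3]],None,fx=4,fy=4,interpolation=cv2.INTER_CUBIC))
```

```text
t18.43 pos [0.4457 0.0272 0.2491] yang 86.03 F [-1.   -0.27  0.42] w 0.0499 -> tool mm [ -7.6  -1.  181.2] q6 -1.69
```

View pics/scene10.png

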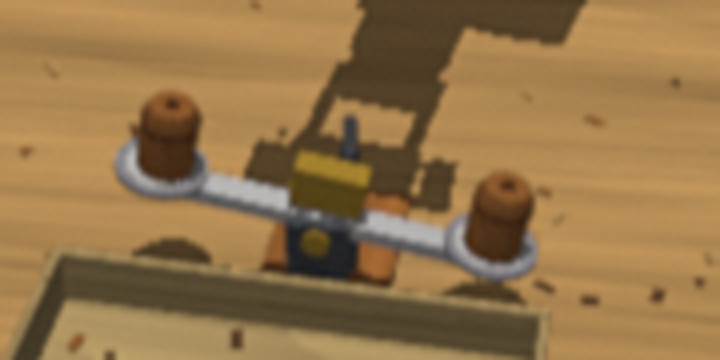

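View pics/top10.png

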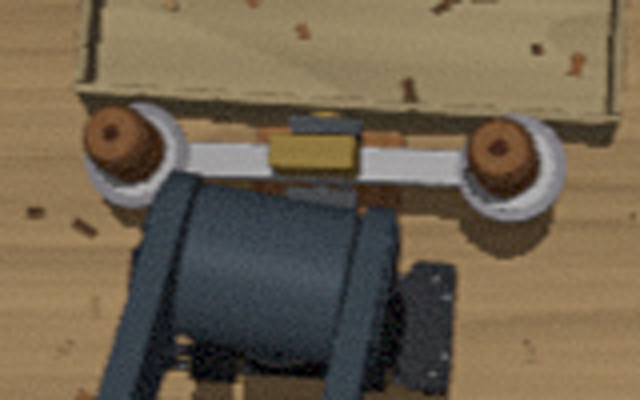

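The left pan dropped and the right one rose. Both blanks still stand. I'll measure the risen blank.

Run:
```python
from h import *
from rig import robot
L=np.array([.592,.152,.099]);Rr=np.array([.5735,-.1176,.099]);m=(L+Rr)/2;y=(L-Rr);y/=np.linalg.norm(y);x=np.array([y[1],-y[0],0])
c=dict(np.load("top10.npz"));s=dict(np.load("scene10.npz"))
for p in(ray(c,[314.4+0-.4,186.4-.4],.180)[0],ray(s,[200+172/4-.4,170+102/4-.4],.180)[0]): print(p,"bal x,y",(p-m)@x*1e3,(p-m)@y*1e3)
P=cloud(c);print("top z of right/left blank",P[184:189,312:317,2].mean(),np.median(P[181:185,215:219,2]))
g=m+x*0-y*.1254; g[2]=.1585
print("exp grasp",g); to([g[0],g[1],.22])
b=m+x*.128-y*.085; b[2]=.055;print("box",b)
```

```text
[ 0.57655988 -0.10185516  0.18      ] bal x,y 1.974824960005121 -119.19962015719348
[ 0.57384256 -0.10308264  0.18      ] bal x,y -0.6520876791175224 -120.61024099488934
top z of right/left blank 0.1810924542958622 0.1393741254618095
exp grasp [ 0.57416522 -0.1079058   0.1585    ]
t18.53 pos [0.4439 0.0274 0.2466] yang 86.03 F [ 0.03  0.44 -0.62] w 0.0504 -> tool mm [-139.4 -126.    26.2] q6 -1.69
box [ 0.70463067 -0.07636336  0.055     ]
```

Emit:
{"method": "step_arm", "body": {"slide": [[-12,-11,-2],[-22,-20,0],[-25,-22,0],[-25,-22,0],[-25,-22,0],[-20,-18,0],[-10,-9,0],[-2,-2,0],[0,0,0],[0,0,0],[0,0,0],[0,0,0],[0,0,0],[0,0,0],[0,0,0],[0,0,0],[0,0,0],[0,0,0]], "twist": [0,0,0,0,6,7,7,7,7,7,7,7,7,7,7,7,7,0], "jaw": 80}}

```text
time: 20.03
position: [0.5704, -0.1121, 0.2467]
tool_rot: [0.732, 0.681, -0.001, -0.003]
ft_force: [0.1, -0.4, -0.3]
grip_width: 0.0801
```

```bash
python3 -c "
from h import *
from rig import robot
to([.575,-.1065,.159])
c=robot.camera('wrist');cv2.imwrite('pics/w11.png',c['color'])"
```

```text
t20.03 pos [ 0.5704 -0.1121  0.2467] yang -4.10 F [ 0.12 -0.35 -0.26] w 0.0801 -> tool mm [ 5.7  4.7 87.7] q6 -0.31
```

View pics/w11.png

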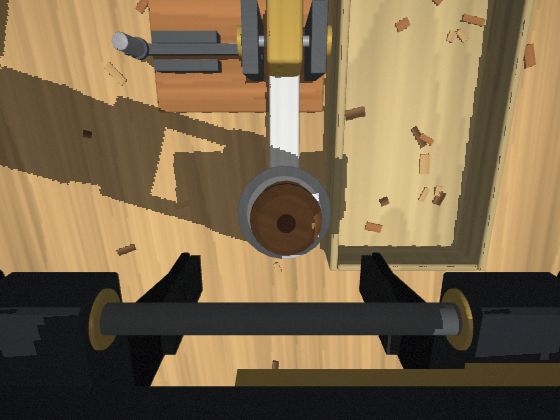

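The blank is at column 287, slightly right of centre, so I correct by about 5 mm and descend.

Emit:
{"method": "step_arm", "body": {"slide": [[3,3,15],[3,2,25],[0,0,25],[0,0,16],[0,0,6],[0,0,0],[0,0,0]], "twist": [0,0,0,0,0,0,0]}}

```text
time: 20.67
position: [0.5771, -0.107, 0.1622]
tool_rot: [0.731, 0.683, -0.0, -0.0]
ft_force: [0.1, 0.3, -0.4]
grip_width: 0.08
```

```bash
python3 -c "
from h import *
from rig import robot
to([.575,-.1065,.159])
c=robot.camera('wrist');cv2.imwrite('pics/w12.png',c['color'])"
```

```text
t20.67 pos [ 0.5771 -0.107   0.1622] yang -3.90 F [ 0.11  0.34 -0.39] w 0.08 -> tool mm [ 0.3 -2.1  3.2] q6 -0.31
```

View pics/w12.png

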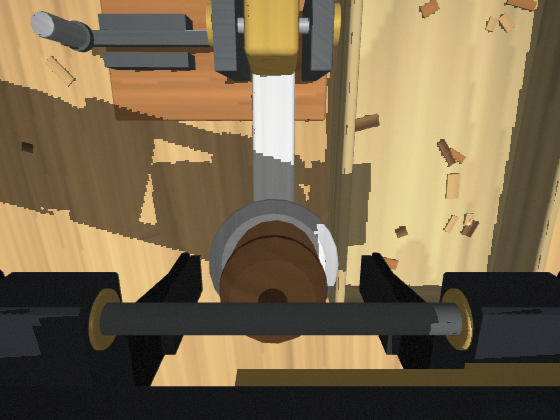

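Emit:
{"method": "step_arm", "body": {"slide": [[0,-2.5,2],[0,0,1],[0,0,0],[0,0,0],[0,0,0],[0,0,0],[0,0,0],[0,0,0],[0,0,0],[0,0,0]], "twist": [0,0,0,0,0,0,0,0,0,0], "jaw": 30, "force": 20}}

```text
time: 21.55
position: [0.5747, -0.1069, 0.1596]
tool_rot: [0.731, 0.682, -0.0, 0.0]
ft_force: [0.6, 0.1, 1.2]
grip_width: 0.0479
```

```bash
python3 -c "
from h import *
from rig import robot
to([.7046,-.0764,.055])
c=robot.camera('wrist');cv2.imwrite('pics/w13.png',c['color'])"
```

```text
t21.55 pos [ 0.5747 -0.1069  0.1596] yang -3.97 F [0.6  0.05 1.17] w 0.0479 -> tool mm [ 39.4 127.5 104.7] q6 -0.31
```

View pics/w13.png

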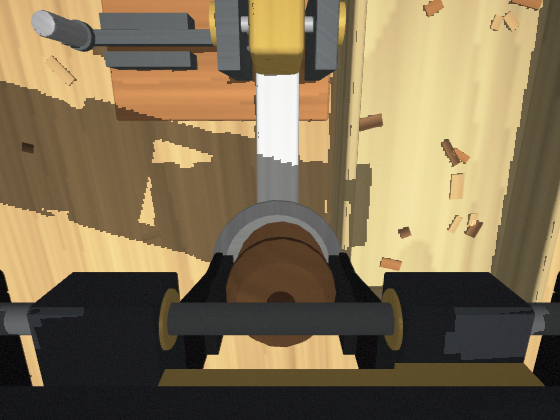

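Gripped at 47.9 mm. Lifting, carrying over the box, then turning back.

Emit:
{"method": "step_arm", "body": {"slide": [[0,0,-6],[0,0,-12],[0,0,-20],[0,0,-25],[5,10,-10],[8,20,0],[8,22,0],[8,25,0],[6,25,0],[4,18,0],[0,7,0],[0,0,0]], "twist": [0,0,0,0,0,0,0,0,0,0,0,0]}}

```text
time: 22.6
position: [0.705, -0.0766, 0.232]
tool_rot: [0.731, 0.682, -0.0, 0.0]
ft_force: [-0.0, 0.6, -0.5]
grip_width: 0.0473
```

Emit:
{"method": "step_arm", "body": {"slide": [[0,0,0],[0,0,0],[0,0,0],[0,0,0],[0,0,0],[0,0,0],[0,0,0],[0,0,0],[0,0,0],[0,0,0],[0,0,0],[0,0,0],[0,0,0],[0,0,0]], "twist": [-6,-7,-7,-7,-7,-7,-7,-7,-7,-7,-7,-7,-7,0]}}

```text
time: 23.77
position: [0.7024, -0.0771, 0.2325]
tool_rot: [0.034, 0.999, 0.0, -0.001]
ft_force: [1.0, -0.5, -0.3]
grip_width: 0.0472
```

```bash
python3 -c "
from h import *
from rig import robot
to([.7046,-.0764,.055])
for n in('wrist','scene'):
  c=robot.camera(n);cv2.imwrite('pics/%s14.png'%n,c['color'])"
```

```text
t23.77 pos [ 0.7024 -0.0771  0.2325] yang 86.11 F [ 1.01 -0.48 -0.26] w 0.0472 -> tool mm [ -2.6   0.8 177.5] q6 -1.77
```

View pics/scene14.png

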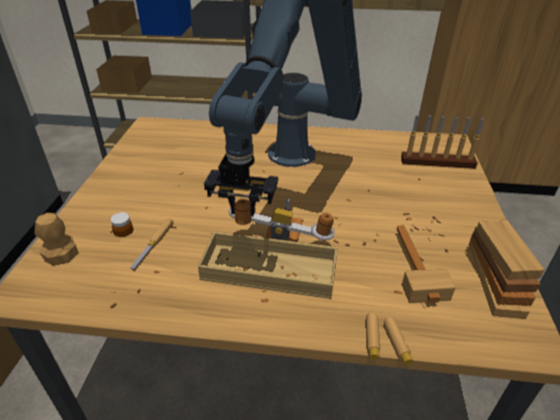

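View pics/wrist14.png

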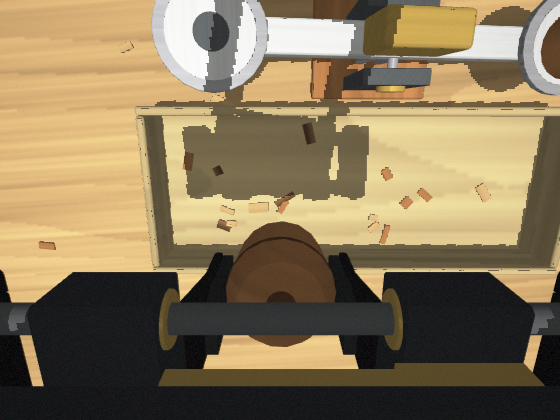

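The blank is held over the box, the left blank still stands and the beam is still tipped. Lowering into the box.

Emit:
{"method": "step_arm", "body": {"slide": [[-2,0,20],[0,0,35],[0,0,35],[0,0,35],[0,0,25],[0,0,12],[0,0,8],[0,0,3],[0,0,0]], "twist": [0,0,0,0,0,0,0,0,0]}}

```text
time: 24.62
position: [0.7066, -0.077, 0.0602]
tool_rot: [0.035, 0.999, -0.0, 0.001]
ft_force: [0.5, -0.5, -0.1]
grip_width: 0.0472
```

Emit:
{"method": "step_arm", "body": {"slide": [[0,0,2],[0,0,2],[0,0,1],[0,0,0]], "twist": [0,0,0,0]}}

```text
time: 24.95
position: [0.7064, -0.0769, 0.0553]
tool_rot: [0.035, 0.999, -0.0, 0.001]
ft_force: [0.5, 0.6, -0.3]
grip_width: 0.0472
```

Emit:
{"method": "step_arm", "body": {"slide": [[0,0,2],[0,0,1],[0,0,0],[0,0,0]], "twist": [0,0,0,0]}}

```text
time: 25.28
position: [0.7066, -0.0769, 0.0523]
tool_rot: [0.035, 0.999, -0.0, 0.001]
ft_force: [0.3, 0.2, 3.0]
grip_width: 0.0473
```

Emit:
{"method": "step_arm", "body": {"slide": [[0,0,0],[0,0,0],[0,0,0],[0,0,0],[0,0,0],[0,0,0]], "twist": [0,0,0,0,0,0], "jaw": 80}}

```text
time: 25.78
position: [0.7058, -0.0768, 0.0512]
tool_rot: [0.035, 0.999, 0.0, -0.0]
ft_force: [0.6, -0.5, 0.5]
grip_width: 0.0768
```

Emit:
{"method": "step_arm", "body": {"slide": [[0,0,-5],[0,0,-15],[0,0,-25],[0,0,-35],[0,0,-40],[0,0,-40],[0,0,-40],[0,0,-30],[0,0,0],[0,0,0]], "twist": [0,0,0,0,0,0,0,0,0,0]}}

```text
time: 26.62
position: [0.7073, -0.0771, 0.2865]
tool_rot: [0.035, 0.999, -0.001, 0.004]
ft_force: [0.3, -0.3, -1.7]
grip_width: 0.0802
```

Run:
```python
from h import *
from rig import robot
to([.7046,-.0764,.055])
for n in("scene","wrist","top"):
    c=robot.camera(n);np.savez(n+"15.npz",**c);cv2.imwrite(f"pics/{n}15.png",c["color"])
```

```text
t26.62 pos [ 0.7073 -0.0771  0.2865] yang 86.03 F [ 0.27 -0.31 -1.73] w 0.0802 -> tool mm [  4.6   0.8 231.4] q6 -1.77
```

View pics/scene15.png

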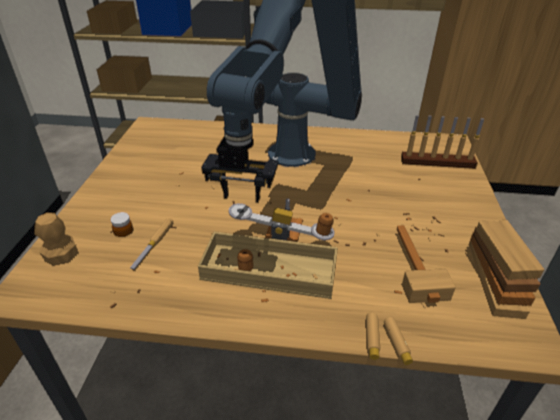

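View pics/wrist15.png

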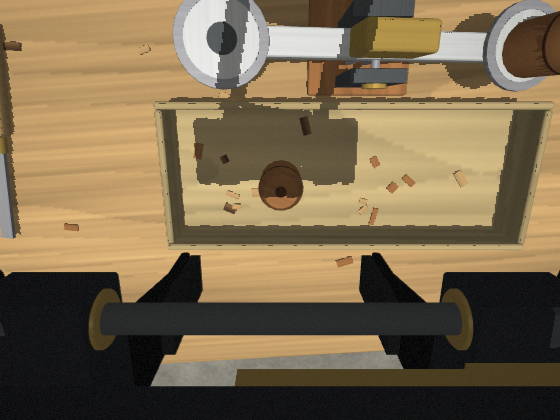

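The blank stands in the box at (280,187) in the wrist view. The left blank is on its dropped pan, and the bystanders haven't moved. One last check of the bolt before handing in.

Run:
```python
from h import *
from rig import robot
s=dict(np.load("scene15.npz"));k0=np.array([.488,.0231,.088]);x=np.array([.9976,-.0691,0])
print("in",proj(s,k0),"out",proj(s,k0-.034*x))
im=s["color"].copy();q=proj(s,k0-.034*x)[0].round().astype(int);im[q[1],q[0]]=(0,255,0)
cv2.imwrite("pics/k.png",cv2.resize(im[190:250,220:350],None,fx=6,fy=6,interpolation=cv2.INTER_NEAREST))
```

```text
in [[285.40485378 204.88063608]] out [[287.10480082 198.95918843]]
```

View pics/k.png

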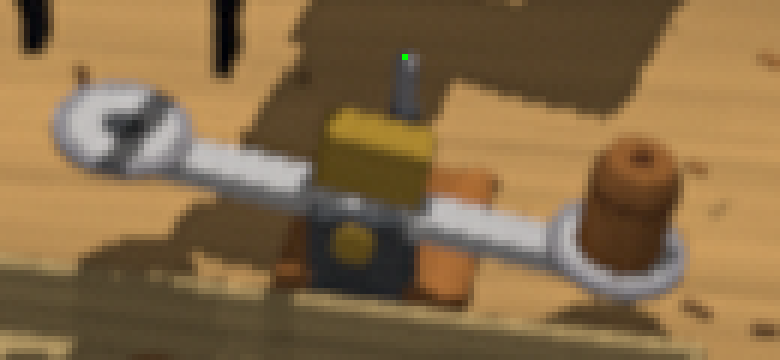

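The knob top is where the fully-out position projects (green dot), the left blank stands and the right pan is empty. Handing in.

```bash
python3 -c "
from rig import robot
print(robot.hand_in())"
```

```text
the job is handed in; nothing more can be done
None
```

The job is done and handed in at about 27 s on the robot's clock, against the 64 s limit.

- **Placing:** with the beam still locked, I stood one blank in the middle of each pan.
- **Bolt:** I gripped the knob and drew it about 34 mm, until the force rose at the end stop. The left side dropped.
- **Clearing:** I gripped the blank on the risen right pan, carried it over and set it down in the offcuts box.

**Last checks (camera, before hand-in):**
- The knob is at its fully-out position.
- The left blank stands on the lowered pan, the right pan is empty and the beam is still tipped.
- The other blank stands upright in the box.
- The mallet, gouge and jar look unmoved.
- The gripper is well clear.

**Disagreements:**
- The two camera views put the first blank about 2–4 mm apart, and I took a value between them.
- When I set the blanks down, the left pan was about 3 mm lower than nominal and the right about 2 mm higher. That fits the play in the locked beam.

No check failed.

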